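# Free the press cover panel

### The job

The cover panel on top of the press's low grey drive box is held by two slotted quarter-turn fasteners; one is already open, its slot running along the box's long side, the other is still locked, its slot running across. Take the flat-blade driver from its wooden block and use it to turn the locked fastener a full quarter turn anticlockwise (seen from above), so that both are open. Then stand the driver back upright in the hole of its block and let go.

Things in the scene. Friction and masses are not known exactly. Their poses are not given: they have to be found in the camera images.
- driver: flat-blade driver, 0.12 kg, upright in the block. Origin: middle of the blade's tip; z up the tool. Blade 20 mm wide along x, 3 mm thick along y, 16 mm long, on a round shank. Guard 50 mm across at z = 45 to 53 mm; its underside rests on the block. Above it a square pale wooden handle, 28 x 28 mm, faces square to x and y, z = 53 to 125 mm: pinch it there from above
- block_mouth (a point): centre of the mouth of the round hole in the top of the fixed wooden tool block (80 x 80 x 60 mm), z up. Hole 32 mm across, 55 mm deep. With the driver home its guard lies on this face, its blade tip 45 mm below this point; any yaw will do
- cam_a (a joint): turn of the locked fastener, rad: about 0 locked, 1.57 fully open (stop); grows anticlockwise seen from above. It turns with a steady friction of about 0.12 N m and stays where it is left.
- cam_a_slot (a point): middle of the slot's floor in the locked fastener, a round brass head with a dark slot, 40 mm across on top of the grey box, 59 mm above the worktop, at either end of the panel. x runs along the slot and turns with the head, z up. The slot goes right across the head, 11 mm deep, 6 mm wide in its lower 5 mm, flaring to 14 mm at the top
- cam_b (a joint): turn of the other, already open fastener, rad, same meaning; it stands at about 1.57 and must stay open.
- cam_b_slot (a point): middle of the slot's floor in the other fastener, of the same shape, 150 mm from the first along the box's long side (the box is 150 x 250 mm, its top 55 mm above the worktop).

How it is judged (in metres and radians):
On the way:
1. the locked fastener is turned open with the driver's blade in its slot (value of joint cam_a above 1.25 rad and distance between driver and cam_a_slot below 0.012 m and angle between driver's own z axis and vertical below 0.26 rad), for 0.1 s.
At the end, for the whole second after the job is handed in: Both fasteners stand at more than 1.25 rad (within about 18 degrees of fully open), and the driver stands at rest in its block: blade tip within 15 mm of the hole's axis and at least 35 mm below its mouth, leaning less than 10 degrees (value of joint each of cam_a, cam_b above 1.25 rad and horizontal distance between driver and block_mouth below 0.015 m and z of driver in the frame of block_mouth below -0.035 m and angle between driver's own z axis and vertical below 0.18 rad and linear speed of driver below 0.02 m/s); the robot touches nothing.
It also fails if it takes over 48 s, if anything falls off the work surface, if the arm or the gripper's body presses on something with over 40 N, if the wrist force passes 120 N, or if a joint passes its speed limit or range.

### The arm

A 7-joint arm with a two-finger parallel gripper is mounted at the origin on a cart in front of the work surface, level with it; the furniture and walls round the work are solid. World frame = base frame: x ahead of the robot, y to its left, z up, the work surface at z = 0. Lengths are in mm, angles in rad, forces in N, time in s.
With the tool pointing down it reaches from about 400 to 875 mm from the base axis. Payload 4.4 kg.
Tool frame: the origin (TCP) lies midway between the tips of the shut fingers; the grasp point (between the pads) lies 19 mm behind it (ctrl.grip_point_offset is the distance from the TCP to the grasp point, in mm); z points along the fingers, x is the direction in which the jaws open and shut, and the axes are right-handed (so a half turn about z gives the same grasp; the last joint's range is limited). The gripper opens to 85 mm and grips with 20 to 120 N. Pads are 22 mm wide; open, the fingers measure 114 mm over their backs; the gripper's body (76 mm by 85 mm) begins 54 mm behind the grasp point. The pads swing forward as they close: fully open they stand 13 mm farther back than shut.
Start: joints at [1.241, 0.628, 0.038, 1.517, -0.027, 0.996, -0.02], TCP at [169.516, -627.521, 231.313] pointing down, gripper open.
Joint ranges: [-3.06, 3.06], [-0.37, 2.12], [-1.25, 1.32], [0.18, 2.47], [-1.1, 4.24], [0.23, 1.98], [-2.94, 2.94]. Speed limits (rad/s): [2.57, 2.57, 3.14, 3.14, 3.14, 3.14, 3.14].

### API

Orientations are given as [roll, pitch, yaw] about the fixed x, y, z axes, in that order (R = Rz(yaw) Ry(pitch) Rx(roll)).
In Python, from cell import ctrl, viewer gives the robot as it stands.
- The arm moves only by the tool apply_moves, never from a script. Its argument "series" is a list that holds one entry, the list of rows, each a list of 6 numbers: the shift along the tool's x, y, z normalised to -1 to 1, where 1 is 50 mm, then the turn, a rotation vector about the tool's x, y, z normalised to -1 to 1, where 1 is 6 degrees. In form: [[[tx, ty, tz, rx, ry, rz], ...]]. A call has exactly 5 rows; each row shifts and turns the commanded pose from where the row before left it, along the tool's axes as they then stand; what a row does not reach is not made up. A row lasts 1/8 s, in which the tool goes at most 62.5 mm and 10.7 degrees, less where a joint would pass 70% of its speed; a pose out of reach is approached as far as the arm can. A call with a number of a shift or a turn outside -1 to 1 is refused whole. A call with a gripper value outside its range is refused whole. "claw" is the gripper command: -1 is shut, 1 is fully open, values between are in proportion, set as the call begins (left out, the last holds). The fingers move at their own pace and stop on an object; the grip force is fixed at half the most. Time passes only in rows, so rows that do not move let the fingers close, or fill a call up. It gives the time, the measured TCP pose, the force and the opening at its end, in the units of the state.
- ctrl.read_state(): the state, without advancing time (a new reading comes with each control period).
- viewer.get_image(name): name is "scene" or "top" or "wrist"; returns the picture (480x640x3 uint8, blue, green, red); there is no depth.
- viewer.camera_info(name): a dict with "K" (3x3 intrinsics, pixels), "R" (3x3) and "t" (3): a world point X has camera coordinates R X + t. Camera axes: x right, y down, z forward; pixel columns grow to the right and rows downward; lengths in mm; the calibration is good to about 2 mm. The wrist camera is an equidistant fisheye: a pixel r from the principal point sees the ray r / f radians off the axis. A picture is of the moment at which its call begins: read the wrist's pose just before it. camera_info takes no time and is no camera call; for the wrist camera it gives the pose at the moment of the call.
- ctrl.finish_job(): hands the job in, once; it reports no verdict.
Trained networks look in the newest picture that a camera, given by its name, has taken for a name from the list of things; names that differ only in an ending like _2 or _b are one class to them, and where a whole thing is asked for, a point or a joint stands for the part that bears it (a point fixed in the world has none). Each returns a list of dicts, best first, with "score" (0 to 1); they miss things now and then, are a little off and sometimes report something else, mostly with a low value. They report only what shows in the picture. A call takes as long as a camera call.
- viewer.find_in(camera, label): "location" ([column, row] as shares, 0 to 1, of the picture: columns of its width, rows of its height, amid what is visible of it).
The state is a dict: "clock": time; "qpos": joint angles; "qd": joint speeds; "tau": joint torques, N m; "eef_pos": TCP position; "tool_rot": TCP orientation; "force": force on the tool from outside, world axes, zero at the start; "torque": the same for the moment, N m; "width": finger opening in mm.
Only numpy, scipy, OpenCV 4.12 (cv2) and the standard library are available. Lean on these libraries where they do the work, as an engineer would, in place of code of your own. Each camera call takes 0.05 s, during which the arm holds its last target. There are 200 camera calls.

## Working session

There is one attempt and no reset: what is moved stays moved. The work goes in short steps, Python scripts to look and compute and a tool call to move; the robot and the scene stay as the last step left them, time stands still between calls to the robot, and variables do not carry over. Pictures are saved under pics/ and viewed, about 8 in all and at most 12, crops included, and the job is handed in when it is done.

Besides the shell and the picture viewer there is one more tool, called in YAML: its name, and indented under it one key for each argument. apply_moves: Moves the arm, as the interface text tells. Scaled input: -1 to 1 covers 50 mm each way for a shift and 6 degrees each way for a turn. Its arguments: {"type":"object","properties":{"series":{"type":"array","items":{"type":"array","items":{"type":"array","items":{"type":"number"}}}},"claw":{"type":"number"}},"required":["series"]}

```bash
ls; mkdir -p pics
python3 - <<'E'
from cell import ctrl, viewer
import cv2
s=ctrl.read_state()
print({k:s[k] for k in('clock','eef_pos','tool_rot','width','force')}, ctrl.grip_point_offset)
a=viewer.get_image('scene');b=viewer.get_image('top')
cv2.imwrite('pics/scene.png',a);cv2.imwrite('pics/top.png',b)
for c in('scene','top'):
    i=viewer.camera_info(c);print(c,i['K'],i['R'],i['t'])
    for l in('driver','block_mouth','cam_a_slot','cam_a'):
        print(c,l,[(round(d['score'],2),[round(d['location'][0]*640,1),round(d['location'][1]*480,1)]) for d in viewer.find_in(c,l)])
E
```

```text
pics
{'clock': 0.0, 'eef_pos': array([ 169.37707528, -626.91769179,  230.39808248]), 'tool_rot': array([ 3.14157744e+00,  1.83131956e-03, -1.30692362e+00]), 'width': 85.72625686294236, 'force': array([ 0.14635813, -0.16868214,  0.59120573])} 18.700000000000003
scene [[547.02801965   0.         315.25447566]
 [  0.         547.02801965 252.6259544 ]
 [  0.           0.           1.        ]] [[ 0.90313962 -0.42907219  0.01535837]
 [-0.31744852 -0.6914164  -0.64897597]
 [ 0.28907657  0.58124042 -0.76065387]] [-467.50681134  262.04284578  809.71404406]
scene driver [(0.91, [268.9, 196.2])]
scene block_mouth [(0.87, [273.3, 224.7])]
scene cam_a_slot [(0.58, [406.6, 367.3])]
scene cam_a [(0.67, [405.2, 366.1]), (0.67, [352.0, 299.3])]
top [[463.48109944   0.         317.37941602]
 [  0.         463.48109944 232.0354582 ]
 [  0.           0.           1.        ]] [[ 0.02783599 -0.99960396  0.0041324 ]
 [-0.99606314 -0.02808498 -0.08408005]
 [ 0.08416281 -0.00177568 -0.99645043]] [ 31.64389348 547.57184945 938.24598244]
top driver [(0.89, [236.4, 245.8])]
top block_mouth [(0.97, [247.0, 241.2])]
top cam_a_slot [(0.62, [440.8, 220.0])]
top cam_a [(0.88, [437.2, 219.5]), (0.88, [363.8, 222.2])]
```

View pics/scene.png

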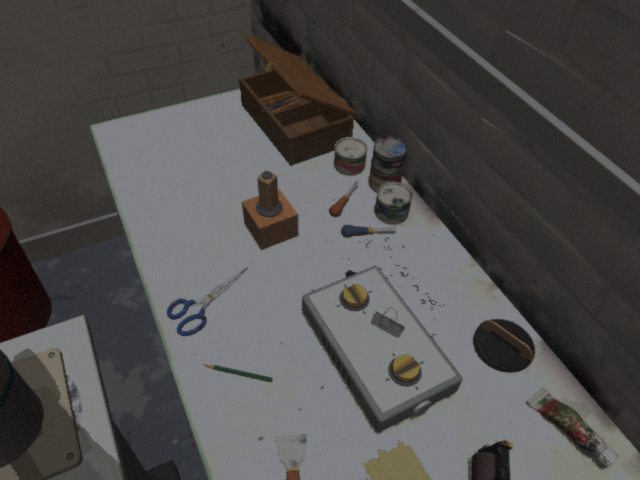

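View pics/top.png

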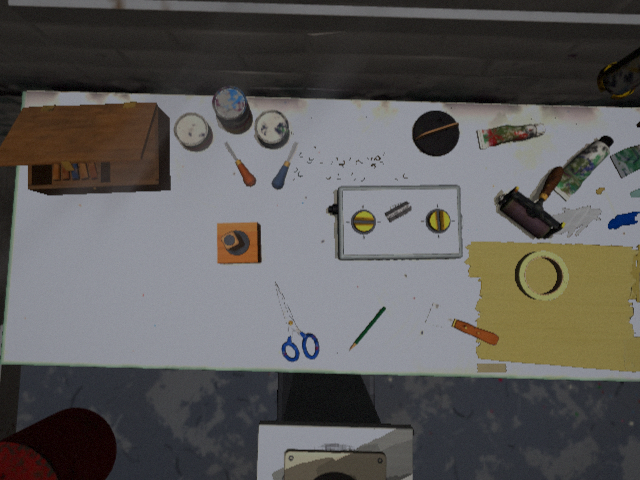

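```bash
cat > h.py <<'E'
from cell import ctrl, viewer
import numpy as np, cv2
from scipy.spatial.transform import Rotation as Ro
def at_z(cam,px,z):
    i=viewer.camera_info(cam);K,R,t=[np.array(i[k]) for k in 'KRt']
    d=R.T@np.linalg.inv(K)@np.array([px[0],px[1],1.]);c=-R.T@t
    return c+d*(z-c[2])/d[2]
def wrist_at_z(px,z,info=None):
    i=info or viewer.camera_info('wrist');K,R,t=[np.array(i[k]) for k in 'KRt']
    u=np.array([(px[0]-K[0,2])/K[0,0],(px[1]-K[1,2])/K[1,1]]);r=np.linalg.norm(u)
    d=R.T@np.append(u/r*np.sin(r),np.cos(r));c=-R.T@t
    return c+d*(z-c[2])/d[2]
def plan(goal,yaw=None):
    s=ctrl.read_state();R=Ro.from_euler('xyz',s['tool_rot'])
    d=R.inv().apply(np.array(goal)-s['eef_pos'])
    print('pos',s['eef_pos'].round(1),'rot',s['tool_rot'].round(3),'t',s['clock'])
    print('total shift units (tool)',(d/50).round(3))
    # turn to reach vertical with yaw
    if yaw is None: yaw=s['tool_rot'][2]
    rv=(R.inv()*Ro.from_euler('xyz',[np.pi,0,yaw])).as_rotvec()
    print('total turn units',(np.degrees(rv)/6).round(3))
E
python3 - <<'E'
from h import *
for c,l,p,z in[('scene','driver',(268.9,196.2),125),('scene','mouth',(273.3,224.7),60),('top','mouth',(247,241.2),60),('top','driver',(236.4,245.8),140),
 ('scene','cam',(405.2,366.1),59),('scene','cam',(352,299.3),59),('top','cam',(437.2,219.5),59),('top','cam',(363.8,222.2),59)]:
    print(c,l,at_z(c,p,z).round(1))
E
```

```text
scene driver [507.1 172.2 125. ]
scene mouth [508.8 163.4  60. ]
top mouth [521.1 186.5  60. ]
top driver [507.4 193.4 140. ]
scene cam [ 577. -188.   59.]
scene cam [562.  -45.6  59. ]
top cam [ 575.4 -192.1   59. ]
top cam [565.8 -45.2  59. ]
```

The press-box and block are both visible. Fasteners are at top px (364,222) and (437,220), and the block is at (239,242). I'll take crops to see the slots and the handle yaw.

Run:
```python
import cv2,numpy as np
a=cv2.imread('pics/scene.png');b=cv2.imread('pics/top.png')
r=lambda im,x,y,w,h:cv2.resize(im[y:y+h,x:x+w],(400,300),interpolation=cv2.INTER_CUBIC)
cv2.imwrite('pics/crop.png',np.vstack([np.hstack([r(b,208,212,60,45),r(a,228,165,80,60)]),np.hstack([r(b,334,180,132,99),r(a,300,260,160,120)])]))
```

```text
(no output)
```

View pics/crop.png

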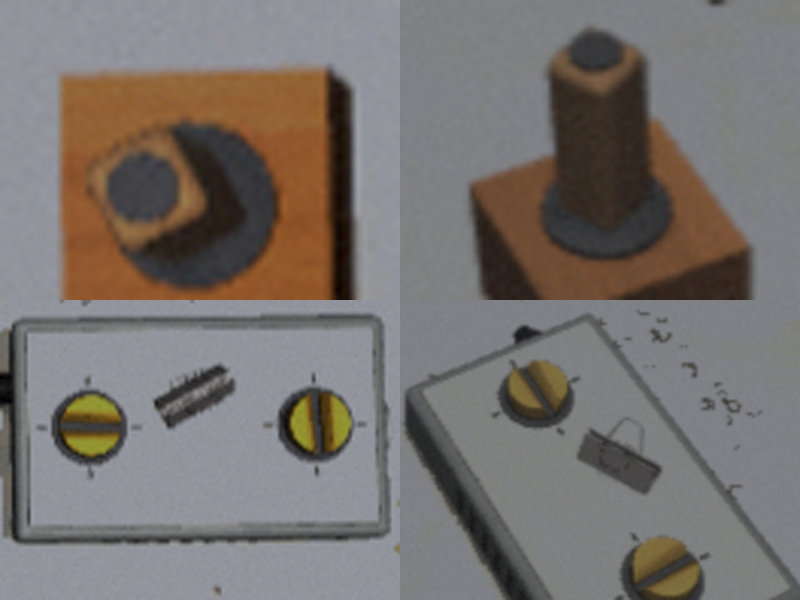

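Left fastener (y≈-45) is open; the right one (y≈-190) is locked. The handle yaw is about 35° (mod 90). I'll go over the locked fastener first for a close look.

Run:
```python
from h import *
print('handle top',at_z('top',(229.4,240),140),'guard',at_z('top',(237.5,242.7),68))
print('handle top scene',at_z('scene',(228+195/5,165+50/5),140),'guard',at_z('scene',(228+205/5,165+215/5),68))
plan([500,-200,230])
i=viewer.camera_info('wrist');s=ctrl.read_state();R,t=np.array(i['R']),np.array(i['t'])
T=Ro.from_euler('xyz',s['tool_rot'])
print(i['K'],'cam pos in tool',T.inv().apply(-R.T@t-s['eef_pos']),'axis',T.inv().apply(R.T[:,2]))
```

```text
handle top [517.56986036 206.53025126 140.        ] guard [517.14200827 203.86522516  68.        ]
handle top scene [519.42839617 209.20576223 140.        ] guard [515.37990583 199.21731642  68.        ]
pos [ 169.5 -627.5  231.3] rot [-3.142  0.    -1.307] t 0.5
total shift units (tool) [-6.531 -8.611  0.026]
total turn units [-0.  0. -0.]
[[371.64829954   0.         322.21581624]
 [  0.         371.64829954 236.74464238]
 [  0.           0.           1.        ]] cam pos in tool [  -0.21401243  -83.10435385 -142.9723331 ] axis [-1.98596528e-04  3.23357580e-01  9.46276829e-01]
```

apply_moves:
  series:
    - [[-0.653, -0.861, 0, 0, 0, 0], [-0.653, -0.861, 0, 0, 0, 0], [-0.653, -0.861, 0, 0, 0, 0], [-0.653, -0.861, 0, 0, 0, 0], [-0.653, -0.861, 0, 0, 0, 0]]
  claw: 1

```text
clock: 1.12
eef_pos: [335.8, -412.5, 231.6]
tool_rot: [-3.141, -0.001, -1.307]
force: [0.8, 0.2, 0.7]
width: 85.1
```

apply_moves:
  series:
    - [[-0.653, -0.861, 0, 0, 0, 0], [-0.653, -0.861, 0, 0, 0, 0], [-0.653, -0.861, 0, 0, 0, 0], [-0.653, -0.861, 0, 0, 0, 0], [-0.653, -0.861, 0, 0, 0, 0]]

```text
clock: 1.75
eef_pos: [501.1, -198.8, 231.6]
tool_rot: [-3.141, -0.001, -1.307]
force: [0.7, -1.0, 0.3]
width: 85.1
```

Run:
```python
from h import *
i=viewer.camera_info('wrist');a=viewer.get_image('wrist');cv2.imwrite('pics/w1.png',a)
for d in viewer.find_in('wrist','cam_a_slot')[:3]:
    p=np.array(d['location'])*[640,480];print(d['score'],p.round(1),wrist_at_z(p,59,i).round(1))
for d in viewer.find_in('wrist','cam_a')[:3]:
    p=np.array(d['location'])*[640,480];print(d['score'],p.round(1),wrist_at_z(p,59,i).round(1))
plan([518,205,230],np.radians(35))
```

```text
0.57 [336.8 128.9] [ 572.7 -191.9   59. ]
0.83 [338.7 126.5] [ 575.1 -192.9   59. ]
0.68 [170.2  98.9] [565.9 -42.9  59. ]
pos [ 502.1 -196.5  231.4] rot [-3.14e+00  1.00e-03 -1.30e+00] t 1.9
total shift units (tool) [-7.653 -2.453  0.039]
total turn units [-1.9000e-02 -9.0000e-03 -1.8249e+01]
```

View pics/w1.png

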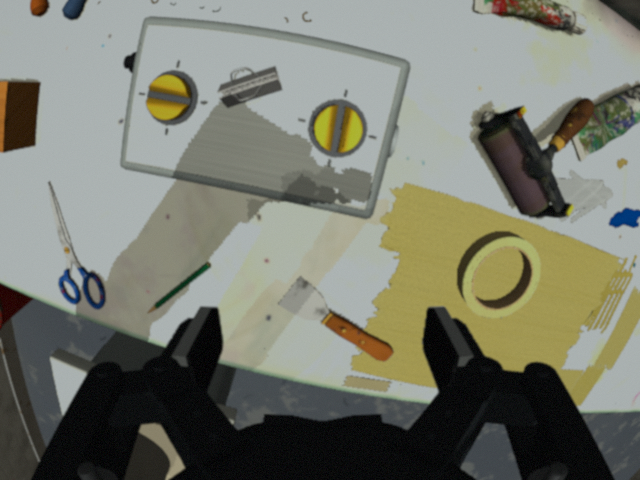

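apply_moves:
  series:
    - [[-0.765, -0.245, 0, 0, 0, 0], [-0.765, -0.245, 0, 0, 0, 0], [-0.765, -0.245, 0, 0, 0, 0], [-0.765, -0.245, 0, 0, 0, 0], [-0.765, -0.245, 0, 0, 0, 0]]

```text
clock: 2.52
eef_pos: [509.0, 0.0, 231.5]
tool_rot: [-3.142, -0.001, -1.309]
force: [0.3, 0.2, -0.0]
width: 85.2
```

apply_moves:
  series:
    - [[-0.765, -0.245, 0, 0, 0, 0], [-0.765, -0.245, 0, 0, 0, 0], [-0.765, -0.245, 0, 0, 0, 0], [-0.765, -0.245, 0, 0, 0, 0], [-0.765, -0.245, 0, 0, 0, 0]]

```text
clock: 3.15
eef_pos: [519.0, 200.6, 231.5]
tool_rot: [-3.141, -0.001, -1.309]
force: [0.6, -1.2, -0.6]
width: 85.3
```

apply_moves:
  series:
    - [[0, 0, 0, 0, 0, -0.7], [0, 0, 0, 0, 0, -0.7], [0, 0, 0, 0, 0, -0.7], [0, 0, 0, 0, 0, -0.7], [0, 0, 0, 0, 0, -0.5]]

```text
clock: 3.78
eef_pos: [518.9, 199.2, 231.4]
tool_rot: [3.141, -0.001, -0.962]
force: [-1.0, -0.3, -0.6]
width: 85.3
```

Run:
```python
from h import *
i=viewer.camera_info('wrist');a=viewer.get_image('wrist');cv2.imwrite('pics/w2.png',a)
np.savez('pics/w2.npz',**{k:np.array(i[k]) for k in 'KRt'})
for l,z in(('driver',140),('block_mouth',60)):
  for d in viewer.find_in('wrist',l)[:2]:
    p=np.array(d['location'])*[640,480];print(l,d['score'],p.round(1),wrist_at_z(p,z,i).round(1))
plan([518,205,230],np.radians(-55))
# slot estimate in w1, at nominal pose of that shot
```

```text
driver 0.81 [311.4 215. ] [529.6 215.6 140. ]
block_mouth 0.98 [321.6 177.6] [542.4 216.5  60. ]
pos [518.9 199.7 231.4] rot [ 3.141e+00 -1.000e-03 -9.640e-01] t 3.925
total shift units (tool) [-0.098 -0.046  0.028]
total turn units [ 0.002 -0.006 -0.041]
```

View pics/w2.png

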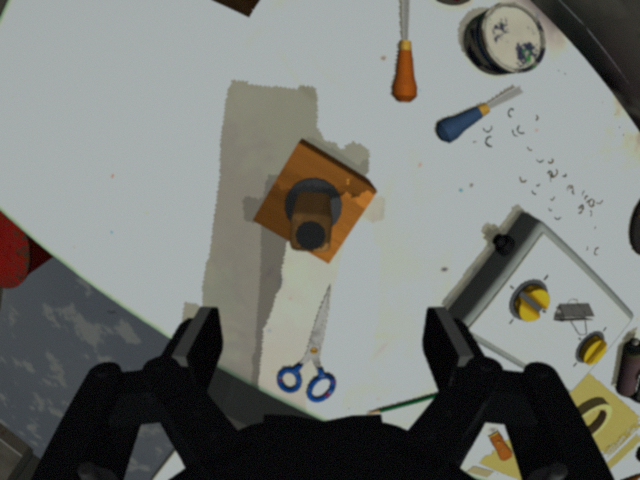

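Run:
```python
from h import *
i=dict(np.load('pics/w2.npz'))
print('top',wrist_at_z((311,235),140,i),'guard',wrist_at_z((314,203),68,i))
a=cv2.imread('pics/w2.png')[170:270,245:385]
cv2.imwrite('pics/c2.png',cv2.resize(a,None,fx=5,fy=5,interpolation=cv2.INTER_CUBIC))
# slot in w1
w=cv2.imread('pics/w1.png')[98:160,306:370]
cv2.imwrite('pics/c1.png',cv2.resize(w,None,fx=5,fy=5,interpolation=cv2.INTER_CUBIC))
x=cv2.imread('pics/c2.png');y=cv2.resize(cv2.imread('pics/c1.png'),(300,290))
x=cv2.convertScaleAbs(x,alpha=1.8);o=np.zeros((500,800,3),np.uint8);o[:,:500]=cv2.resize(x,(500,500*500//700)) [:500].repeat(1,0)[:0] if 0 else 0
o[:357,:500]=cv2.resize(x,(500,357));o[:290,500:]=y
cv2.imwrite('pics/cc.png',o)
```

```text
top [518.0604379  208.01835487 140.        ] guard [521.95705526 210.0482926   68.        ]
```

View pics/cc.png

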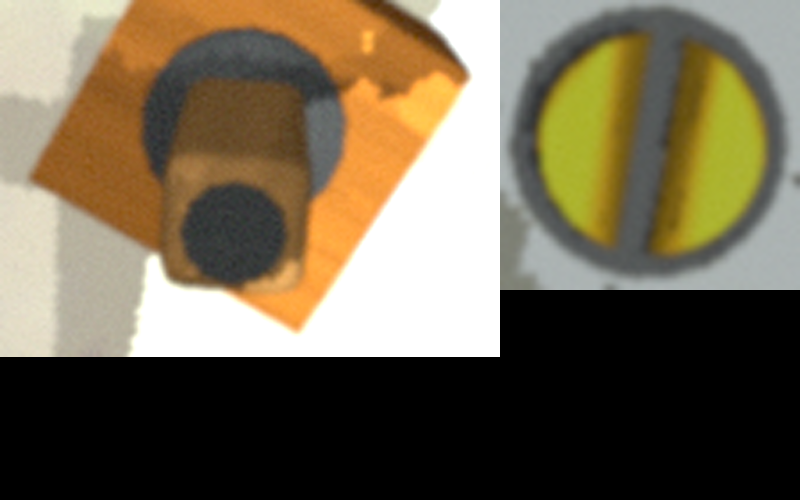

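apply_moves:
  series:
    - [[-0.135, -0.096, 0, 0, 0, 0], [0, 0, 0.7, 0, 0, 0], [0, 0, 0.7, 0, 0, 0], [0, 0, 0.7, 0, 0, 0], [0, 0, 0.66, 0, 0, 0]]

```text
clock: 4.55
eef_pos: [518.7, 210.0, 92.2]
tool_rot: [-3.141, -0.0, -0.962]
force: [0.3, 0.0, 0.7]
width: 85.3
```

apply_moves:
  series:
    - [[0, 0, 0, 0, 0, 0], [0, 0, 0, 0, 0, 0], [0, 0, 0, 0, 0, 0], [0, 0, 0, 0, 0, 0], [0, 0, 0, 0, 0, 0]]
  claw: -1

```text
clock: 5.18
eef_pos: [519.8, 210.0, 95.0]
tool_rot: [-3.138, -0.001, -0.962]
force: [-0.4, 0.8, 6.9]
width: 27.5
```

apply_moves:
  series:
    - [[0, 0, 0, 0, 0, 0], [0, 0, 0, 0, 0, 0], [0, 0, 0, 0, 0, 0], [0, 0, 0, 0, 0, 0], [0, 0, 0, 0, 0, 0]]

```text
clock: 5.8
eef_pos: [519.8, 210.1, 95.0]
tool_rot: [-3.138, -0.001, -0.962]
force: [-0.3, 0.9, 7.2]
width: 27.6
```

apply_moves:
  series:
    - [[0, 0, -0.4, 0, 0, 0], [0, 0, -0.6, 0, 0, 0], [0, 0, -0.6, 0, 0, 0], [0, 0, -0.6, 0, 0, 0], [0, 0, -0.6, 0, 0, 0]]

```text
clock: 6.42
eef_pos: [518.4, 209.2, 234.7]
tool_rot: [-3.141, -0.0, -0.962]
force: [0.2, -0.1, -1.3]
width: 27.3
```

Run:
```python
from h import *
i=viewer.camera_info('scene');print('scene cam',-np.array(i['R']).T@np.array(i['t']))
# w1 slot
s=ctrl.read_state();j=viewer.camera_info('wrist');T=Ro.from_euler('xyz',s['tool_rot']).as_matrix()
R,t=np.array(j['R']),np.array(j['t']);Rc=R@T;pc=T.T@(-R.T@t-s['eef_pos'])
T1=Ro.from_euler('xyz',[np.pi,0,-1.306]).as_matrix();p1=np.array([501.8,-197.5,231.5])
R1=Rc@T1.T;t1=-R1@(p1+T1@pc);k=dict(K=j['K'],R=R1,t=t1)
A=wrist_at_z((341.2,105.5),56,k);B=wrist_at_z((334.8,151.3),56,k)
print('slot',A,B,(A+B)/2,np.degrees(np.arctan2(*(A-B)[1::-1])))
C=[wrist_at_z(p,59,k) for p in((339,128),(171,98))];print('heads',C,'box yaw',np.degrees(np.arctan2(*(C[1]-C[0])[1::-1])))
plan([565,-150,235],np.radians(-55))
```

```text
scene cam [ 271.33968267 -490.051979    793.15177571]
slot [ 593.58512795 -188.81602587   56.        ] [ 554.1729524  -194.09880626   56.        ] [ 573.87904017 -191.45741606   56.        ] 7.634382020076863
heads [array([ 574.54815266, -192.01789092,   59.        ]), array([567.29465248, -42.13330118,  59.        ])] box yaw 92.77060480971826
pos [518.4 209.2 234.7] rot [-3.141 -0.    -0.962] t 6.425
total shift units (tool) [ 6.426e+00  3.347e+00 -6.000e-03]
total turn units [-0.004 -0.001 -0.016]
```

apply_moves:
  series:
    - [[0.643, 0.335, 0, 0, 0, 0], [0.643, 0.335, 0, 0, 0, 0], [0.643, 0.335, 0, 0, 0, 0], [0.643, 0.335, 0, 0, 0, 0], [0.643, 0.335, 0, 0, 0, 0]]

```text
clock: 7.05
eef_pos: [541.9, 28.4, 233.8]
tool_rot: [-3.141, -0.0, -0.961]
force: [-0.2, 0.1, -1.2]
width: 27.7
```

apply_moves:
  series:
    - [[0.643, 0.335, 0, 0, 0, 0], [0.643, 0.335, 0, 0, 0, 0], [0.643, 0.335, 0, 0, 0, 0], [0.643, 0.335, 0, 0, 0, 0], [0.643, 0.335, 0, 0, 0, 0]]

```text
clock: 7.68
eef_pos: [565.1, -151.3, 233.7]
tool_rot: [-3.141, -0.0, -0.962]
force: [0.5, 0.2, -1.9]
width: 27.6
```

Run:
```python
from h import *
s=ctrl.read_state();p=s['eef_pos']
a=viewer.get_image('scene');b=viewer.get_image('top')
def pr(c,X):
    i=viewer.camera_info(c);q=np.array(i['K'])@(np.array(i['R'])@X+i['t']);return q[:2]/q[2]
o=[]
for c,im in(('scene',a),('top',b)):
    u=pr(c,p-[0,0,65]).astype(int);print(c,u, 'tip',pr(c,p-[0,0,80]),p)
    x,y=u-[40,60];o.append(cv2.resize(im[max(y,0):y+120,max(x,0):x+80],(400,600),interpolation=cv2.INTER_CUBIC))
cv2.imwrite('pics/bl.png',np.hstack(o))
```

```text
scene [395 308] tip [393.65563755 314.92872007] [ 565.08358489 -151.26161464  233.69709515]
top [430 217] tip [428.23043179 218.70188992] [ 565.08358489 -151.26161464  233.69709515]
```

View pics/bl.png

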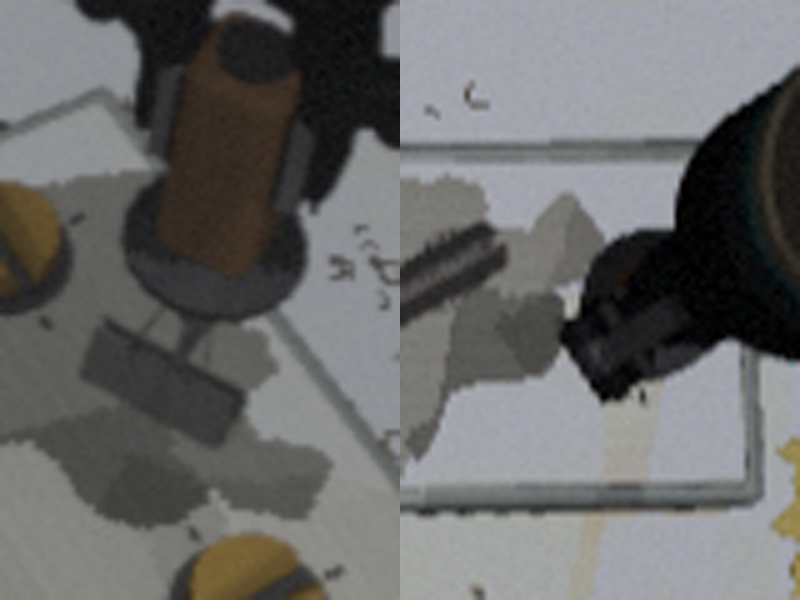

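The tool's blade overlaps the clip drawing, but it looks narrow in this view. I'll shift it onto a plain background to be certain of the blade direction.

apply_moves:
  series:
    - [[0.2, -0.27, 0, 0, 0, 0], [0.2, -0.28, 0, 0, 0, 0], [0.17, -0.27, 0, 0, 0, 0], [0, 0, 0, 0, 0, 0], [0, 0, 0, 0, 0, 0]]

```text
clock: 8.4
eef_pos: [614.2, -149.7, 233.3]
tool_rot: [3.141, 0.001, -0.961]
force: [-0.4, 0.6, -0.8]
width: 27.9
```

Run:
```python
from h import *
s=ctrl.read_state();p=s['eef_pos']
a=viewer.get_image('scene');cv2.imwrite('pics/s3.png',a)
i=viewer.camera_info('scene')
def pr(X):
    q=np.array(i['K'])@(np.array(i['R'])@X+i['t']);return q[:2]/q[2]
print(p,'tip',pr(p-[0,0,80]))
x,y=(pr(p-[0,0,70])-[35,30]).astype(int);print(x,y)
cv2.imwrite('pics/bl2.png',cv2.resize(cv2.convertScaleAbs(a[y:y+60,x:x+70],alpha=1.4),None,fx=8,fy=8,interpolation=cv2.INTER_CUBIC))
```

```text
[ 614.22212708 -149.68208576  233.26039649] tip [422.60889787 302.24727643]
388 268
```

View pics/bl2.png

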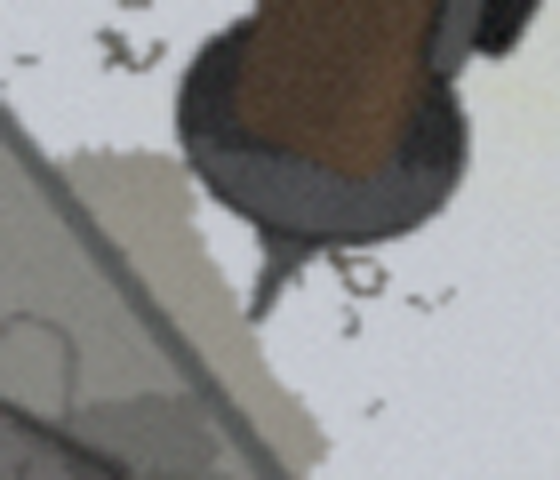

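Blade is edge-on from azimuth ~41°, so it lies perpendicular to the jaw direction (tool yaw + 90°). For slot yaw ≈ 7.6° the tool yaw should be about -82.4°.

apply_moves:
  series:
    - [[0, 0, 0.2, 0, 0, 0.91], [0, 0, 0.2, 0, 0, 0.91], [0, 0, 0.2, 0, 0, 0.91], [0, 0, 0.2, 0, 0, 0.91], [0, 0, 0.2, 0, 0, 0.91]]

```text
clock: 9.07
eef_pos: [614.5, -150.0, 183.3]
tool_rot: [3.141, 0.0, -1.441]
force: [0.6, 0.3, -1.7]
width: 27.5
```

```bash
python3 -c "
from h import *
plan([574.5,-191.8,155],np.radians(-82.4))"
```

```text
pos [ 614.5 -150.   183.3] rot [ 3.141  0.    -1.441] t 9.075
total shift units (tool) [0.725 0.9   0.565]
total turn units [ 0.003  0.001 -0.031]
```

apply_moves:
  series:
    - [[0.36, 0.45, 0, 0, 0, 0], [0.365, 0.45, 0, 0, 0, 0], [0, 0, 0.3, 0, 0, 0], [0, 0, 0.27, 0, 0, 0], [0, 0, 0, 0, 0, 0]]

```text
clock: 9.7
eef_pos: [574.9, -190.3, 153.3]
tool_rot: [3.139, 0.002, -1.436]
force: [0.5, 0.3, -0.1]
width: 27.6
```

Run:
```python
from h import *
s=ctrl.read_state();p=s['eef_pos'];print(p,s['tool_rot'],s['force'])
o=[]
for c in('scene','top'):
    a=viewer.get_image(c);i=viewer.camera_info(c)
    q=np.array(i['K'])@(np.array(i['R'])@[574.5,-191.8,65]+i['t']);x,y=(q[:2]/q[2]-[25,32]).astype(int);print(c,x,y)
    o.append(cv2.resize(cv2.convertScaleAbs(a[y:y+60,x:x+50],alpha=1.4),(400,480),interpolation=cv2.INTER_CUBIC))
cv2.imwrite('pics/hov.png',np.hstack(o))
```

```text
[ 574.86004225 -190.28739884  153.26177159] [ 3.13925828e+00  2.02451242e-03 -1.43631625e+00] [ 0.46003705  0.30692747 -0.1222987 ]
scene 380 334
top 412 187
```

View pics/hov.png

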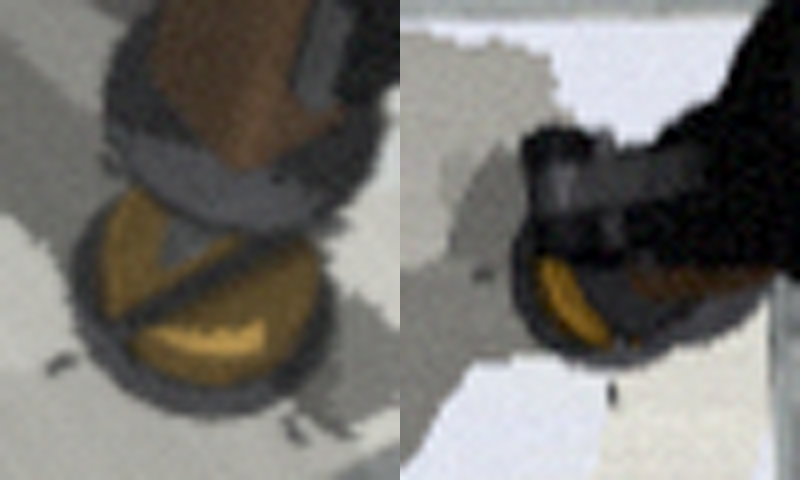

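Blade corner (~(170,262) in the crop) sits above the slot line; alignment is within ~3 mm, inside the flare. Descending.

apply_moves:
  series:
    - [[0, 0, 0.12, 0, 0, 0], [0, 0, 0.1, 0, 0, 0], [0, 0, 0.1, 0, 0, 0], [0, 0, 0.08, 0, 0, 0], [0, 0, 0, 0, 0, 0]]

```text
clock: 10.42
eef_pos: [577.2, -191.9, 138.4]
tool_rot: [-3.137, -0.001, -1.438]
force: [-3.8, 2.0, 21.8]
width: 27.1
```

Run:
```python
from h import *
i=viewer.camera_info('scene')
def pr(X):
    q=np.array(i['K'])@(np.array(i['R'])@X+i['t']);return (q[:2]/q[2]).round(1)
for h in(80,76,84): print(h,'corner exp',pr([565,-191.6,153.3-h]),'far',pr([584.8,-189,153.3-h]), 'seen 401.2,366.8')
# slot in start scene image: crop px -> full
for X in([554.5,-194.1,59],[594,-188.8,59],[574.5,-191.8,59]):print('slot end',pr(X))
a=viewer.get_image('scene');b=cv2.imread('pics/scene.png')
x,y=380,330
f=lambda m:cv2.resize(cv2.convertScaleAbs(m[y:y+60,x:x+50],alpha=1.5),(400,480),interpolation=cv2.INTER_CUBIC)
cv2.imwrite('pics/ct.png',np.hstack([f(a),f(b)]))
```

```text
80 corner exp [400.8 366.4] far [411.4 359.9] seen 401.2,366.8
76 corner exp [401.2 365. ] far [411.8 358.6] seen 401.2,366.8
84 corner exp [400.5 367.7] far [411.  361.3] seen 401.2,366.8
slot end [394.4 375.1]
slot end [415.1 362.3]
slot end [405.1 368.8]
```

View pics/ct.png

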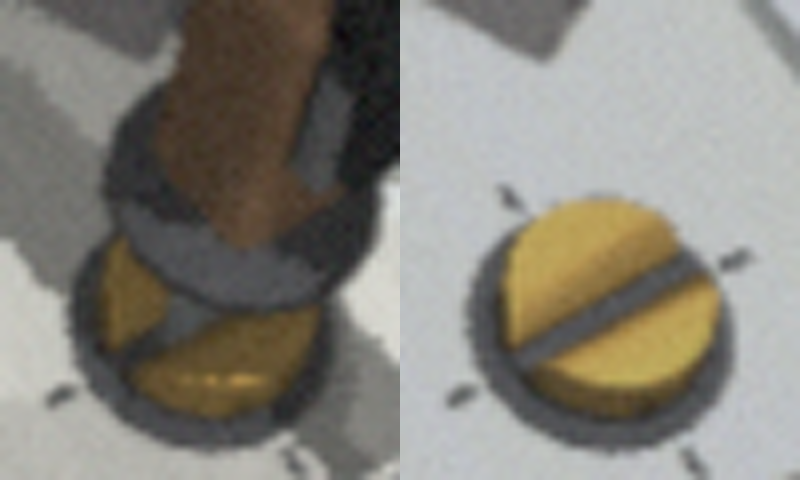

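The blade seems seated: the contact at tip z≈58 and the image agree with the slot floor at z=59, since the head stands ~10 mm proud. I'll relieve the press a little and turn 30° as a test.

apply_moves:
  series:
    - [[0, 0.02, -0.03, 0, 0, -1], [0, 0, 0, 0, 0, -1], [0, 0, 0, 0, 0, -1], [0, 0, 0, 0, 0, -1], [0, 0, 0, 0, 0, -1]]

```text
clock: 11.1
eef_pos: [576.2, -191.0, 138.6]
tool_rot: [-3.138, -0.002, -0.911]
force: [-1.6, 3.1, 12.0]
width: 27.4
```

```bash
python3 -c "
from h import *
s=ctrl.read_state();print(s['eef_pos'],s['tool_rot'],s['force'],s['torque'])"
```

```text
[ 576.24061001 -191.033858    138.63609675] [-3.13790738e+00 -1.97477503e-03 -9.11125834e-01] [-1.55468275  3.1074547  12.02050237] [ 0.84720132  0.458323   -0.12806089]
```

Reaction torque is 0.128 N m, which matches the fastener friction, so it is turning. Continuing.

apply_moves:
  series:
    - [[0, 0, 0, 0, 0, -1], [0, 0, 0, 0, 0, -1], [0, 0, 0, 0, 0, -1], [0, 0, 0, 0, 0, -1], [0, 0, 0, 0, 0, -1]]

```text
clock: 11.72
eef_pos: [575.3, -190.3, 138.6]
tool_rot: [-3.139, -0.001, -0.387]
force: [-4.3, 3.4, 14.5]
width: 27.4
```

apply_moves:
  series:
    - [[0, 0, 0, 0, 0, -1], [0, 0, 0, 0, 0, -1], [0, 0, 0, 0, 0, -1], [0, 0, 0, 0, 0, -1], [0, 0, 0, 0, 0, -1]]

```text
clock: 12.35
eef_pos: [574.2, -190.1, 138.6]
tool_rot: [-3.14, 0.0, 0.136]
force: [-5.9, 4.0, 16.2]
width: 27.3
```

```bash
python3 -c "
from h import *
s=ctrl.read_state();print(s['eef_pos'],s['tool_rot'],s['force'],s['torque'])"
```

```text
[ 574.19057668 -190.1021839   138.55950977] [-3.14000860e+00  1.43361753e-04  1.36070656e-01] [-5.85328377  3.99109453 16.17971448] [ 1.22819061  1.61113629 -0.1078749 ]
```

apply_moves:
  series:
    - [[0, 0, 0, 0, 0, -0.7], [0, 0, 0, 0, 0, 0], [0, 0, 0, 0, 0, 0], [0, 0, 0, 0, 0, 0], [0, 0, 0, 0, 0, 0.4]]

```text
clock: 12.98
eef_pos: [574.3, -190.2, 138.5]
tool_rot: [-3.14, -0.0, 0.164]
force: [-5.1, 3.5, 16.7]
width: 26.9
```

apply_moves:
  series:
    - [[0, 0, -0.1, 0, 0, 0], [0, 0, -0.3, 0, 0, 0], [0, 0, -0.6, 0, 0, 0], [0, 0, -0.6, 0, 0, 0], [0, 0, -0.4, 0, 0, 0]]

```text
clock: 13.6
eef_pos: [575.2, -192.4, 238.5]
tool_rot: [3.141, -0.002, 0.164]
force: [-0.7, 0.2, -0.8]
width: 27.4
```

Run:
```python
from h import *
plan([518.4,209.2,234.7],-0.962)
plan([540,0,234.7],-0.962)
```

```text
pos [ 575.2 -192.4  238.5] rot [ 3.141e+00 -2.000e-03  1.640e-01] t 13.6
total shift units (tool) [ 0.19  -8.111  0.068]
total turn units [-4.0000e-03 -2.7000e-02  1.0753e+01]
pos [ 575.2 -192.4  238.5] rot [ 3.141e+00 -2.000e-03  1.640e-01] t 13.6
total shift units (tool) [-0.067 -3.912  0.071]
total turn units [-4.0000e-03 -2.7000e-02  1.0753e+01]
```

apply_moves:
  series:
    - [[0.02, -0.81, 0, 0, 0, 0], [0.02, -0.81, 0, 0, 0, 0], [0.02, -0.81, 0, 0, 0, 0], [0.02, -0.81, 0, 0, 0, 0], [0.02, -0.81, 0, 0, 0, 0]]

```text
clock: 14.22
eef_pos: [546.4, 9.6, 237.0]
tool_rot: [3.141, -0.001, 0.164]
force: [-0.1, 0.4, -0.8]
width: 27.4
```

apply_moves:
  series:
    - [[0.02, -0.81, 0, 0, 0, 0], [0.02, -0.81, 0, 0, 0, 0], [0.02, -0.81, 0, 0, 0, 0], [0.02, -0.81, 0, 0, 0, 0], [0.02, -0.81, 0, 0, 0, 0]]

```text
clock: 14.85
eef_pos: [518.3, 210.3, 237.0]
tool_rot: [-3.141, -0.001, 0.164]
force: [0.4, 0.3, -1.6]
width: 27.5
```

Run:
```python
from h import *
a=viewer.get_image('top');b=viewer.get_image('scene')
cv2.imwrite('pics/aft.png',cv2.convertScaleAbs(np.hstack([cv2.resize(a[180:279,334:466],(400,300),interpolation=cv2.INTER_CUBIC),cv2.resize(b[260:380,300:460],(400,300),interpolation=cv2.INTER_CUBIC)]),alpha=1.3))
plan([519.2,209.7,130])
```

```text
pos [516.9 215.6 237.5] rot [-3.137e+00 -2.000e-03  1.720e-01] t 14.95
total shift units (tool) [0.02  0.134 2.149]
total turn units [-0.048 -0.02   0.   ]
```

View pics/aft.png

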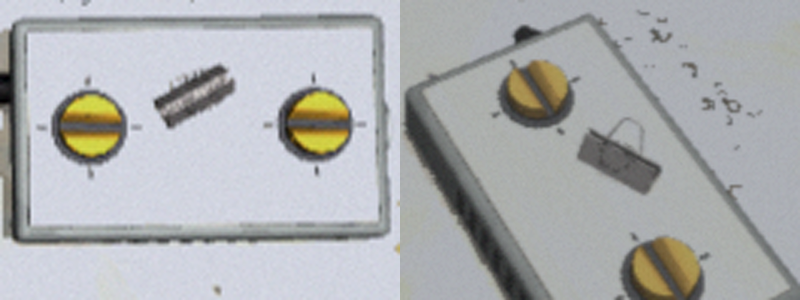

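Both slots now run along the long side. Now for the block: descend to just above the mouth, then check.

apply_moves:
  series:
    - [[0, 0, 0.4, 0, 0, 0], [0, 0, 0.5, 0, 0, 0], [0, 0, 0.5, 0, 0, 0], [0, 0, 0.3, 0, 0, 0], [0, 0, 0, 0, 0, 0]]

```text
clock: 15.58
eef_pos: [517.8, 208.6, 150.7]
tool_rot: [3.141, 0.001, 0.164]
force: [0.4, -0.0, -0.5]
width: 27.4
```

```bash
python3 -c "
from h import *
plan([519.2,209.7,95])"
```

```text
pos [517.8 208.6 150.7] rot [3.141e+00 1.000e-03 1.640e-01] t 15.575
total shift units (tool) [ 0.032 -0.018  1.115]
total turn units [0.005 0.014 0.   ]
```

apply_moves:
  series:
    - [[0.03, -0.02, 0.1, 0, 0, 0], [0, 0, 0.25, 0, 0, 0], [0, 0, 0.25, 0, 0, 0], [0, 0, 0.25, 0, 0, 0], [0, 0, 0.2, 0, 0, 0]]

```text
clock: 16.2
eef_pos: [519.0, 210.2, 97.7]
tool_rot: [3.141, 0.001, 0.164]
force: [0.5, 0.4, -0.4]
width: 27.9
```

apply_moves:
  series:
    - [[0, 0, 0.05, 0, 0, 0], [0, 0, 0, 0, 0, 0], [0, 0, 0, 0, 0, 0], [0, 0, 0, 0, 0, 0], [0, 0, 0, 0, 0, 0]]

```text
clock: 16.82
eef_pos: [519.5, 210.4, 96.6]
tool_rot: [-3.142, -0.001, 0.164]
force: [-0.0, -1.7, -1.1]
width: 27.4
```

apply_moves:
  series:
    - [[0, 0, 0.03, 0, 0, 0], [0, 0, 0.02, 0, 0, 0], [0, 0, 0, 0, 0, 0], [0, 0, 0, 0, 0, 0], [0, 0, 0, 0, 0, 0]]

```text
clock: 17.45
eef_pos: [519.5, 210.4, 95.0]
tool_rot: [3.141, -0.001, 0.164]
force: [-1.8, -1.8, 8.9]
width: 27.4
```

apply_moves:
  series:
    - [[0, 0, 0, 0, 0, 0], [0, 0, 0, 0, 0, 0], [0, 0, 0, 0, 0, 0], [0, 0, 0, 0, 0, 0], [0, 0, 0, 0, 0, 0]]
  claw: 1

```text
clock: 18.08
eef_pos: [519.3, 210.4, 93.7]
tool_rot: [3.142, 0.0, 0.164]
force: [-0.3, 0.3, -0.4]
width: 85.8
```

apply_moves:
  series:
    - [[0, 0, 0, 0, 0, 0], [0, 0, 0, 0, 0, 0], [0, 0, -0.2, 0, 0, 0], [0, 0, -0.4, 0, 0, 0], [0, 0, -0.6, 0, 0, 0]]

```text
clock: 18.7
eef_pos: [518.9, 210.2, 154.5]
tool_rot: [3.141, 0.001, 0.165]
force: [0.9, -0.1, 0.2]
width: 85.1
```

apply_moves:
  series:
    - [[0, 0, -0.8, 0, 0, 0], [0, 0, -0.8, 0, 0, 0], [0, 0, -0.8, 0, 0, 0], [0, 0, 0, 0, 0, 0], [0, 0, 0, 0, 0, 0]]

```text
clock: 19.32
eef_pos: [519.0, 210.1, 273.9]
tool_rot: [3.141, 0.0, 0.164]
force: [-0.3, -0.6, -0.5]
width: 85.3
```

Run:
```python
from h import *
a=viewer.get_image('wrist');b=viewer.get_image('scene')
cv2.imwrite('pics/end.png',np.hstack([cv2.resize(a,(440,330)),cv2.resize(b[130:280,200:360],(352,330))]))
print(ctrl.read_state()['eef_pos'],ctrl.read_state()['force'])
```

```text
[518.62624798 209.88474425 272.87363259] [-0.238614    0.8475848   1.01279404]
```

View pics/end.png

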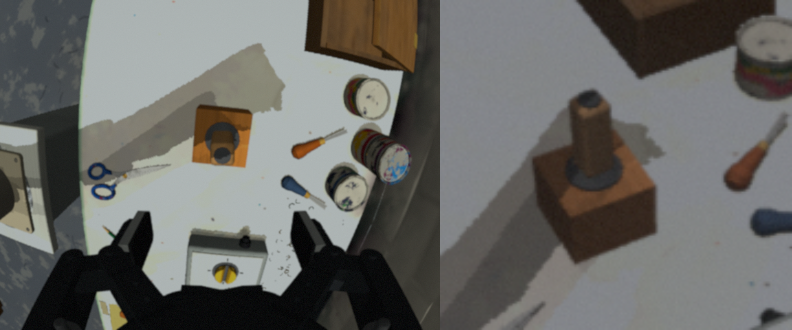

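The driver stands upright with its guard flat on the block, and the gripper is clear. Handing in.

```bash
python3 -c "
from cell import ctrl
print(ctrl.finish_job())"
```

```text
the job is handed in; nothing more can be done
None
```

The locked fastener is open and the driver is back upright in its block. I handed the job in at about 19.5 s of the 48 s allowed; no verdict is reported.

- **Turning:** I seated the blade in the slot and turned the tool about 94° anticlockwise. The measured turning torque was about 0.13 N m a third of the way round and 0.11 N m near the end, against the stated 0.12 N m friction. The upward reaction at each check was 22 N or less.
- **Fasteners:** after the turn, the top and scene pictures showed both slots along the box's long side.
- **Driver:** at release the gripper was at z = 95 mm, the same height as at the pick-up. The last picture shows the guard flat on the block, the handle upright and the open gripper about 130 mm above the driver. Contact force there was close to zero.
- **What disagreed:** I first read the 59 mm as the height of the head's top. The blade stopped about 10 mm higher than that reading predicts, and the picture fits 59 mm being the slot floor, so I took it as seated.

I had no direct reading of the fastener angles; they rest on the pictures and the turn made.

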